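# Close the blow-off box and hold a drive sled in its slot

### The arm

A 6-joint arm with a two-finger parallel gripper is mounted at the origin on the work surface. World frame = base frame: x ahead of the robot, y to its left, z up, the work surface at z = 0. Lengths are in m, angles in rad, forces in N, time in s.
With the tool pointing down it reaches from about 0.325 to 0.9 m from the base axis. Payload 3.5 kg.
Tool frame: the origin (TCP) lies between the finger pads; the fingertips stand 25 mm ahead of it and the grasp point (between the pads) lies 6 mm ahead of it; z points along the fingers, y is the direction in which the jaws open and shut (so a half turn about z gives the same grasp; the last joint's range is limited). The gripper opens to 85 mm and grips with 20 to 120 N. Pads are 22 mm wide; open, the fingers measure 114 mm over their backs; the gripper's body (76 mm by 85 mm) begins 54 mm behind the grasp point. The pads swing forward as they close: fully open they stand 13 mm farther back than shut.
Start: joints at [1.222, 0.276, -0.026, 1.268, 0, 1.467], TCP at [0.152, 0.606, 0.256] pointing down, gripper open.
Joint ranges: [-3.12, 3.12], [-0.85, 1.88], [-1.08, 1.24], [-1.95, 2.15], [-1.57, 1.53], [-3.14, 3.14]. Speed limits (rad/s): [2.57, 2.57, 3.14, 3.14, 3.14, 3.14].

### API

Orientations are given as a unit quaternion [x, y, z, w].
In Python, from station import read_state, read_camera, camera_info, hand_in gives the robot as it stands. The module is installed in compiled form; this text tells all that it offers.
- The arm moves only by the tool play_rows, never from a script. Its argument "motion" is a list of rows, each a list of 6 numbers: the shift along the tool's x, y, z in m, then the turn, a rotation vector about the tool's x, y, z in degrees. A call has 1 to 20 rows; each row is the pose to reach, as a shift and turn from the pose measured when the call began, along the tool's axes at that moment; what a row does not reach only later rows make up. A row lasts 1/8 s, in which the tool goes at most 62.5 mm and 10.7 degrees, less where a joint would pass 70% of its speed; a pose out of reach is approached as far as the arm can. A call with a gripper value outside its range is refused whole. "fingers" is the closure, from 0 (fully open) to 1 (shut), set as the call begins (left out, the last holds). The fingers move at their own pace and stop on an object; the grip force is fixed at half the most. Time passes only in rows, so rows that repeat a pose let the fingers close. It gives the time, the measured TCP pose, the force and the opening at its end, in the units of the state.
- read_state(): the state, without advancing time (a new reading comes with each control period).
- read_camera(name): name is "scene" or "top" or "wrist"; returns (picture, depth): 384x512x3 uint8, red, green, blue; 384x512 float32, m along the optical axis (not along the pixel's ray), 0 where there is no reading.
- camera_info(name): a dict with "K" (3x3 intrinsics, pixels), "k1" (the pictures are not rectified: a ray, as slopes to the right and down, at radius r is drawn at 1 + k1 r^2 times it, then the intrinsics apply), "cam_to_world" (4x4, takes a point from camera to world coordinates); the wrist camera has in their place "T_tool_cam" (4x4, takes a point from camera to tool coordinates, whose origin is the TCP and whose axes are the flange's). Camera axes: x right, y down, z forward; pixel columns grow to the right and rows downward; lengths in m; the calibration is good to about 2 mm. A picture is of the moment at which its call begins: read the wrist's pose just before it. camera_info takes no time and is no camera call.
- hand_in(): hands the job in, once; it reports no verdict.
The state is a dict: "clock": time; "joints": joint angles; "joint_velocities": joint speeds; "tau": joint torques, N m; "tool_pos": TCP position; "eef_rot": TCP orientation; "contact_force": force on the tool from outside, world axes, zero at the start; "torque": the same for the moment, N m; "width": finger opening in m.
Only numpy, scipy, OpenCV 4.12 (cv2) and the standard library are available. Lean on these libraries where they do the work, as an engineer would, in place of code of your own. Each camera call takes 0.05 s, during which the arm holds its last target. There are 200 camera calls.

### The job

Get the drive with the red grip ready for dusting: first press the hinged lid of the dust blow-off box down until it snaps fully shut. Then take the red-gripped drive sled out of the rack by its red end, pass it lower end first straight down through the yellow-rimmed slot in the lid until about half of it is inside, and finish still holding it there upright, not letting go. Leave the grey-gripped sled in the rack and the mouse, screwdriver and bottle where they are.

Things in the scene. Friction and masses are not known exactly. Their poses are not given: they have to be found in the camera images.
- box: Grey dust blow-off box, fixed, hollow, empty, 190 (x) x 210 (y) x 130 mm high without its lid; inner floor 8 mm up. Origin at the centre of its underside; z up; -x is its front (grille, robot's side). The lid's hinge line runs along y at x = +95, z = 130 mm (back upper edge), so the lid's front edge rises when it opens.
- lid (a joint): Angle of the white lid (rad): 0 fully shut, grows as it opens, 1.2 at most. Starts open at 0.4 to 0.75 and stays where it is left (stiff hinge, 1 to 3 N at the front edge). The last 0.07 rad needs about 6 to 12 N at the front edge to get past a spring detent, which then keeps the lid shut.
- lid_press (a point): Centre of the top of the green press pad (30 x 70 mm) at the lid's front edge: 178 mm from the hinge line, 10 mm above the lid's underside. Axes turn with the lid; when shut they are the box's. The lid plate is 195 mm long from the hinge, 210 mm wide, 8 mm thick; its underside lies in the plane of the hinge line (130 mm up when shut).
- slot (a point): Centre of the slot, level with the lid's top face, 95 mm from the hinge line (138 mm above the bench when shut). The slot measures 14 mm (x) x 76 mm (y), 2 mm more than the sled each way, right through the lid. Yellow sloping lips round it rise 7 mm above the lid and lead in from 5 mm off. Axes turn with the lid; when shut they are the box's; the sled goes in along -z.
- sled_mid (a point): Centre (half-way up) of the drive sled with the RED grip: a flat slab 12 mm thick (its x), 74 mm wide (its y), 125 mm tall (its z, up), 0.11 to 0.21 kg. The red end is the top 43 mm; the lowest 6 mm is a nose of 8 x 66 mm. Stands upright in a rack pocket. Pinch it across the 12 mm near its top: only what is below the fingers' ends can go into the slot.
- sled_tip (a point): Centre of the underside of the red-gripped sled (62.5 mm below sled_mid along its z); its axes as sled_mid.
- spare_mid (a point): Centre of the other sled, same in shape but with a GREY grip end; stands in the other pocket. Leave it alone.
- rack: Blue block, fixed, 180 (x) x 110 (y) x 45 mm high, origin at the centre of its underside, with two upright pockets at x = -42 and +42 mm, each 14 (x) x 76 (y) mm and 37 mm deep (floor 8 mm above the bench). A sled stands in each, its axes along the rack's.
- mouse: Black computer mouse, 105 x 60 x 32 mm, beyond the work. Leave it alone.
- driver: Yellow-handled screwdriver lying on the bench between the robot and the work. Leave it alone.
- bottle: Clear water bottle with a blue cap, 62 mm across, 200 mm tall, at the left. Leave it alone.
Things that resemble listed ones, but are neither listed nor needed, are in the scene too. Leave any green or purple look-alike of the part that bears spare_mid alone.

How it is judged:
By the outcome, as a careful person would: the job done as asked, in the order asked, and still so for the second after the job is handed in, while the arm keeps its last pose, push and grip.
It also fails if it takes over 61 s, if anything falls off the work surface, if the arm or the gripper's body presses on something with over 40 N, if the wrist force passes 120 N, or if a joint passes its speed limit or range.

## Working session

There is one attempt and no reset: what is moved stays moved. The work goes in short steps, Python scripts to look and compute and a tool call to move; the robot and the scene stay as the last step left them, time stands still between calls to the robot, and variables do not carry over. Pictures are saved under pics/ and viewed, about 8 in all and at most 12, crops included, and the job is handed in when it is done.

Besides the shell and the picture viewer there is one more tool, called by a JSON object that holds its "fn" and its "kwargs", one argument or row to a line. play_rows: Moves the arm, as the interface text tells. Its arguments: {"type":"object","properties":{"motion":{"type":"array"},"fingers":{"type":"number"}},"required":["motion"]}

```bash
mkdir -p pics
cat > h.py <<'E'
import numpy as np, cv2, json
from station import read_state, read_camera, camera_info, hand_in
from scipy.spatial.transform import Rotation as R
def T_of(s):
    T=np.eye(4);T[:3,:3]=R.from_quat(s["eef_rot"]).as_matrix();T[:3,3]=s["tool_pos"];return T
def grab(name):
    s=read_state();i=camera_info(name);im,d=read_camera(name)
    C=np.array(i["cam_to_world"]) if "cam_to_world" in i else T_of(s)@np.array(i["T_tool_cam"])
    return im,d,np.array(i["K"]),i["k1"],C,s
def slopes(uv,K,k1):
    uv=np.atleast_2d(np.asarray(uv,float));q=np.c_[(uv[:,0]-K[0,2])/K[0,0],(uv[:,1]-K[1,2])/K[1,1]]
    p=q.copy()
    for _ in range(8): p=q/(1+k1*(p**2).sum(1,keepdims=True))
    return p
def onplane(uv,K,k1,C,z):
    p=slopes(uv,K,k1);d=np.c_[p,np.ones(len(p))]@C[:3,:3].T;t=(z-C[2,3])/d[:,2];return C[:3,3]+d*t[:,None]
def bydepth(uv,dep,K,k1,C):
    p=slopes(uv,K,k1);return (np.c_[p,np.ones(len(p))]*np.asarray(dep)[:,None])@C[:3,:3].T+C[:3,3]
def cloud(d,K,k1,C):
    v,u=np.mgrid[:d.shape[0],:d.shape[1]]
    return bydepth(np.c_[u.ravel(),v.ravel()],d.ravel(),K,k1,C).reshape(d.shape+(3,))
def save(im,n): cv2.imwrite("pics/"+n,im[:,:,::-1])
E
python3 - <<'E'
from h import *
s=read_state();print(s)
a=[]
for n in("scene","top"):
    im,d,K,k1,C,s=grab(n);a.append(im);np.savez(n+".npz",im=im,d=d,K=K,k1=k1,C=C);print(n,K.tolist(),k1,C.round(3).tolist())
save(a[0],"scene.png");save(a[1],"top.png");print(camera_info("wrist"))
E
```

```text
{'clock': 0.0, 'joints': array([ 1.22158546e+00,  2.77147280e-01, -2.79257614e-02,  1.26797563e+00,
       -2.60404847e-05,  1.46737426e+00]), 'joint_velocities': array([-0.00092405,  0.00083563, -0.00094232,  0.00020392, -0.00067065,
        0.00122927]), 'tau': array([-3.97699614e-04, -4.45506227e+01,  2.95201707e+01,  1.63823983e-02,
       -1.98319526e-05,  6.07981121e-06]), 'tool_pos': array([0.1518528 , 0.60551398, 0.25512961]), 'eef_rot': array([ 1.22585196e-01,  9.92457355e-01, -1.10037670e-03, -2.40013130e-04]), 'contact_force': array([ 0.30973317, -0.09741842, -0.44490946]), 'torque': array([-0.05118711,  0.0302199 ,  0.02066016]), 'width': 0.08581041614580488}
scene [[481.55707633342513, 0.0, 255.40163371372554], [0.0, 481.55707633342513, 191.57129964200328], [0.0, 0.0, 1.0]] -0.03266943668937339 [[0.963, 0.153, -0.223, 0.824], [0.27, -0.594, 0.758, -0.728], [-0.017, -0.79, -0.613, 0.769], [0.0, 0.0, 0.0, 1.0]]
top [[347.6510336185356, 0.0, 253.5280959885421], [0.0, 347.6510336185356, 193.71408345395864], [0.0, 0.0, 1.0]] -0.024756937499980387 [[-0.011, -0.99, 0.139, 0.428], [-1.0, 0.014, 0.022, 0.098], [-0.023, -0.139, -0.99, 1.079], [0.0, 0.0, 0.0, 1.0]]
{'K': array([[269.97578435,   0.        , 253.19324609],
       [  0.        , 269.97578435, 190.22447313],
       [  0.        ,   0.        ,   1.        ]]), 'k1': -0.01458540472709487, 'T_tool_cam': array([[ 6.69692040e-04, -9.58984809e-01, -2.83456677e-01,
         7.27360614e-02],
       [ 9.99999769e-01,  6.08206151e-04,  3.04919349e-04,
        -4.22876637e-05],
       [-1.20012929e-04, -2.83456815e-01,  9.58984994e-01,
        -1.18091047e-01],
       [ 0.00000000e+00,  0.00000000e+00,  0.00000000e+00,
         1.00000000e+00]])}
```

View pics/scene.png

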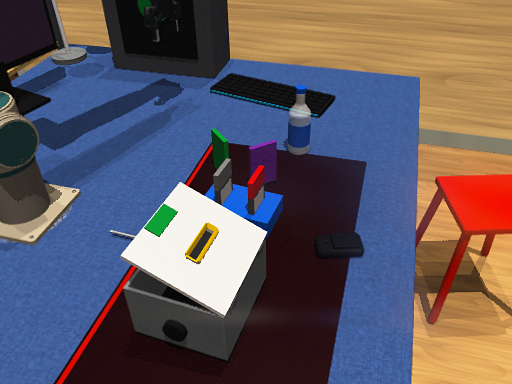

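View pics/top.png

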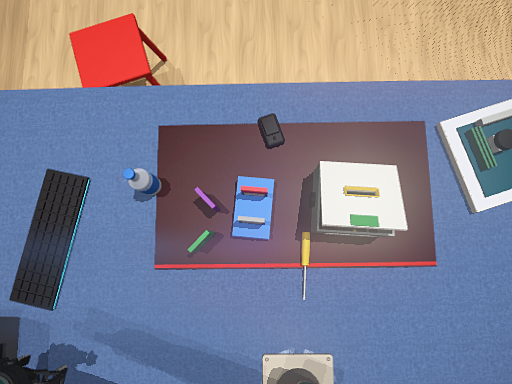

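The scene view shows the box with its lid open: green pad (160,220), slot (202,242). The blue rack holds the grey sled (222,182) and the red sled (257,190). Loose green (220,148) and purple (263,162) look-alikes stand behind it. In the top view the pad is at (364,221), the slot at (361,191), the red grip at (254,189) and the grey grip at (250,220).

```bash
cat > m1.py <<'E'
from h import *
for n in("top","scene"):
    z=np.load(n+".npz");im,d,K,k1,C=z["im"],z["d"],z["K"],float(z["k1"]),z["C"]
    P=cloud(d,K,k1,C);hsv=cv2.cvtColor(im,cv2.COLOR_RGB2HSV);H,S,V=[hsv[...,i].astype(int) for i in range(3)]
    ws=(P[...,0]>.25)&(P[...,0]<.8)&(abs(P[...,1])<.4)&(d>0)
    masks=dict(pad=(abs(H-65)<15)&(S>120)&(P[...,2]>.12)&(P[...,1]<0),lid=(V>200)&(S<30)&(P[...,2]>.1),
      slot=(abs(H-23)<8)&(S>140)&(P[...,2]>.12),red=((H<6)|(H>174))&(S>150)&(P[...,2]>.05),
      grey=(S<40)&(P[...,2]>.05)&(P[...,1]>-.02)&(P[...,1]<.2)&(V>60),blue=(abs(H-108)<8)&(S>170)&(V>120)&(P[...,2]>.03)&(P[...,2]<.06))
    for k,m in masks.items():
        m=(m&ws).astype(np.uint8)
        c,l,st,ce=cv2.connectedComponentsWithStats(m)
        if c<2: print(n,k,"none");continue
        i=1+st[1:,4].argmax();m=l==i;p=P[m]
        print(n,k,st[i].tolist(),"mean",p.mean(0).round(4),"lo",np.percentile(p,2,0).round(4),"hi",np.percentile(p,98,0).round(4))
        if k=="lid":
            q=p-p.mean(0);w,vv=np.linalg.eigh(q.T@q);nn=vv[:,0]*np.sign(vv[2,0]);print("  normal",nn.round(4),"tilt",np.arccos(nn[2]).round(3),"rms",np.sqrt(w[0]/len(p)).round(4))
            print("  rect",cv2.minAreaRect(np.argwhere(m)[:,::-1].astype(np.float32)))
        if k in("red","grey","blue"):
            t=p[p[:,2]>np.percentile(p[:,2],97)-.006] if k!="blue" else p
            print("  top rect xy",cv2.minAreaRect((t[:,:2]*1000).astype(np.float32)),"z",np.median(t[:,2]).round(4),len(t))
        if k in("slot","pad"): print("  rect xy", cv2.minAreaRect((p[:,:2]*1000).astype(np.float32)))
E
python3 m1.py
```

```text
top pad [351, 224, 1, 1, 1] mean [ 0.4709 -0.1232  0.2154] lo [ 0.4709 -0.1232  0.2154] hi [ 0.4709 -0.1232  0.2154]
  rect xy ((470.883544921875, -123.1642074584961), (0.0, 0.0), 0.0)
top lid [320, 161, 87, 69, 4406] mean [ 0.5528 -0.1625  0.176 ] lo [ 0.4668 -0.2631  0.138 ] hi [ 0.6399 -0.0609  0.2131]
  normal [ 0.3974 -0.0307  0.9171] tilt 0.41 rms 0.0014
  rect ((363.0103759765625, 194.8241424560547), (89.84469604492188, 63.41978454589844), 3.3664605617523193)
top slot [344, 187, 12, 2, 21] mean [ 0.5684 -0.1352  0.1737] lo [ 0.5667 -0.1479  0.1701] hi [ 0.5702 -0.1204  0.1781]
  rect xy ((568.6360473632812, -133.86557006835938), (3.7742483615875244, 30.09443473815918), 0.8011279702186584)
top red [241, 187, 10, 4, 15] mean [0.5747 0.1443 0.1278] lo [0.572  0.1287 0.1178] hi [0.5807 0.1534 0.1355]
  top rect xy ((575.3525390625, 140.58901977539062), (26.067079544067383, 6.2555131912231445), 79.18865203857422) z 0.1316 8
top grey [238, 216, 27, 8, 148] mean [0.4912 0.1265 0.1219] lo [0.4843 0.0907 0.059 ] hi [0.5005 0.1614 0.1353]
  top rect xy ((492.5401611328125, 126.126037597
[... 1061 characters left out ...]
, 34, 347] mean [0.5778 0.1109 0.1178] lo [0.5676 0.0808 0.0911] hi [0.5851 0.1528 0.1348]
  top rect xy ((576.1484985351562, 119.257568359375), (77.36840057373047, 13.128788948059082), 84.04818725585938) z 0.133 132
scene grey [220, 178, 12, 25, 137] mean [0.4984 0.1272 0.067 ] lo [0.4951 0.0978 0.0504] hi [0.502  0.1563 0.0848]
  top rect xy ((498.063232421875, 125.11550903320312), (57.187320709228516, 2.692936897277832), 83.53238677978516) z 0.0817 25
scene blue [222, 184, 61, 40, 1135] mean [0.5653 0.1168 0.0454] lo [0.5024 0.0643 0.0425] hi [0.6232 0.1749 0.0483]
  top rect xy ((558.7633666992188, 121.221435546875), (114.02197265625, 132.85403442382812), 84.50590515136719) z 0.0454 1135
```

```bash
cat >> h.py <<'E'
def plan(x,y,z,yaw):
    "row (tool shift m, rotvec deg) to TCP x,y,z, tool z down, tool y at world angle yaw deg"
    s=read_state();T=T_of(s);a=np.radians(yaw);ty=np.array([np.cos(a),np.sin(a),0]);tz=np.array([0,0,-1.])
    Rt=np.c_[np.cross(ty,tz),ty,tz]
    print(np.r_[(T[:3,:3].T@(np.array([x,y,z])-T[:3,3])),np.degrees(R.from_matrix(T[:3,:3].T@Rt).as_rotvec())].round(4).tolist())
E
python3 -c "
from h import *
plan(.474,-.158,.275,85.5)"
```

```text
[-0.4983, -0.6623, -0.0185, -0.1194, -0.0227, -9.5824]
```

{"fn": "play_rows", "kwargs": {
  "motion": [
    [-0.498,-0.662,-0.0185,-0.1,0,-9.6],
    [-0.498,-0.662,-0.0185,-0.1,0,-9.6],
    [-0.498,-0.662,-0.0185,-0.1,0,-9.6],
    [-0.498,-0.662,-0.0185,-0.1,0,-9.6],
    [-0.498,-0.662,-0.0185,-0.1,0,-9.6],
    [-0.498,-0.662,-0.0185,-0.1,0,-9.6],
    [-0.498,-0.662,-0.0185,-0.1,0,-9.6],
    [-0.498,-0.662,-0.0185,-0.1,0,-9.6],
    [-0.498,-0.662,-0.0185,-0.1,0,-9.6],
    [-0.498,-0.662,-0.0185,-0.1,0,-9.6],
    [-0.498,-0.662,-0.0185,-0.1,0,-9.6],
    [-0.498,-0.662,-0.0185,-0.1,0,-9.6],
    [-0.498,-0.662,-0.0185,-0.1,0,-9.6],
    [-0.498,-0.662,-0.0185,-0.1,0,-9.6],
    [-0.498,-0.662,-0.0185,-0.1,0,-9.6],
    [-0.498,-0.662,-0.0185,-0.1,0,-9.6],
    [-0.498,-0.662,-0.0185,-0.1,0,-9.6],
    [-0.498,-0.662,-0.0185,-0.1,0,-9.6]
  ],
  "fingers": 1
}}

```text
clock: 2.35
tool_pos: [0.4735, -0.1565, 0.2752]
eef_rot: [0.038, 0.999, -0.0, -0.0]
contact_force: [-0.3, -0.0, 0.2]
width: 0.0002
```

{"fn": "play_rows", "kwargs": {
  "motion": [
    [0,0,0.02,0,0,0],
    [0,0,0.035,0,0,0],
    [0,0,0.042,0,0,0],
    [0.001,0,0.05,0,0,0],
    [0.003,0,0.058,0,0,0],
    [0.005,0,0.066,0,0,0],
    [0.007,0,0.074,0,0,0],
    [0.008,0,0.082,0,0,0],
    [0.01,0,0.09,0,0,0],
    [0.01,0,0.095,0,0,0],
    [0.01,0,0.095,0,0,0]
  ]
}}

```text
clock: 3.72
tool_pos: [0.4633, -0.1556, 0.1796]
eef_rot: [0.038, 0.999, 0.0, -0.001]
contact_force: [0.1, 0.1, -0.1]
width: 0.0002
```

```bash
cat > lid.py <<'E'
from h import *
im,d,K,k1,C,s=grab("scene");P=cloud(d,K,k1,C);hsv=cv2.cvtColor(im,cv2.COLOR_RGB2HSV)
m=(hsv[...,2]>190)&(hsv[...,1]<30)&(P[...,2]>.1)&(P[...,1]<-.04)&(P[...,0]>.44)&(P[...,0]<.66)&(P[...,2]<.24)
p=P[m];p=p[abs(p[:,2]-np.median(p[:,2]))<.06];q=p-p.mean(0);w,v=np.linalg.eigh(q.T@q);n=v[:,0]*np.sign(v[2,0])
print("tilt",np.arcsin(n[0]).round(3),"rms",np.sqrt(w[0]/len(p)).round(4),len(p),"z",p.min(0).round(3),p.max(0).round(3))
E
python3 lid.py
```

```text
tilt 0.075 rms 0.0011 8028 z [ 0.44  -0.273  0.134] [ 0.647 -0.049  0.156]
```

{"fn": "play_rows", "kwargs": {
  "motion": [
    [0.001,0,0.004,0,0,0],
    [0.001,0,0.008,0,0,0],
    [0.001,0,0.011,0,0,0],
    [0.001,0,0.014,0,0,0],
    [0.001,0,0.016,0,0,0],
    [0.001,0,0.016,0,0,0]
  ]
}}

```text
clock: 4.53
tool_pos: [0.4625, -0.1557, 0.1648]
eef_rot: [0.038, 0.999, -0.0, -0.0]
contact_force: [-1.9, 0.2, 8.3]
width: -0.0
```

```bash
python3 lid.py
```

```text
tilt -0.0 rms 0.0011 7663 z [ 0.44  -0.275  0.134] [ 0.647 -0.05   0.146]
```

{"fn": "play_rows", "kwargs": {
  "motion": [
    [0,0,0.002,0,0,0],
    [0,0,0.003,0,0,0],
    [0,0,0.003,0,0,0]
  ]
}}

```text
clock: 4.95
tool_pos: [0.4625, -0.1558, 0.1647]
eef_rot: [0.038, 0.999, -0.0, -0.0]
contact_force: [-6.7, 2.7, 20.0]
width: 0.0
```

{"fn": "play_rows", "kwargs": {
  "motion": [
    [0,0,-0.05,0,0,0],
    [0,0,-0.1,0,0,0],
    [0,0,-0.135,0,0,0],
    [0,0,-0.135,0,0,0]
  ],
  "fingers": 0
}}

```text
clock: 5.45
tool_pos: [0.4645, -0.1565, 0.3027]
eef_rot: [0.038, 0.999, -0.002, 0.003]
contact_force: [0.0, -0.6, -0.8]
width: 0.0722
```

```bash
python3 lid.py
python3 - <<'E'
from h import *
plan(.577,.118,.26,-5)
im,d,K,k1,C,s=grab("scene");np.savez("scene2.npz",im=im,d=d,K=K,k1=k1,C=C)
P=cloud(d,K,k1,C);hsv=cv2.cvtColor(im,cv2.COLOR_RGB2HSV).astype(int)
m=(abs(hsv[...,0]-23)<8)&(hsv[...,1]>140)&(P[...,2]>.12)&(P[...,2]<.16)&(P[...,1]<-.08)&(P[...,1]>-.25)
print(P[m].mean(0),cv2.minAreaRect((P[m][:,:2]*1000).astype(np.float32)))
l=np.unique(np.argwhere(m)[:,::-1],axis=0).astype(np.float32)
h=cv2.convexHull(l)[:,0];Q=onplane(h,K,k1,C,.143);print("ray-on-plane",cv2.minAreaRect((Q[:,:2]*1000).astype(np.float32)))
E
```

```text
tilt -0.0 rms 0.0011 7831 z [ 0.44  -0.273  0.134] [ 0.647 -0.049  0.143]
[-0.0923, 0.2819, 0.0403, 0.0431, 0.1889, 90.617]
[ 0.54212707 -0.16017868  0.14239622] ((502.1153259277344, -158.95474243164062), (91.1361312866211, 115.17117309570312), 85.4174575805664)
ray-on-plane ((503.5533142089844, -158.47665405273438), (91.29737854003906, 111.43641662597656), 85.739501953125)
```

The lid is shut (tilt 0.00) and stays shut with the tool lifted. Next I move above the red sled.

{"fn": "play_rows", "kwargs": {
  "motion": [
    [-0.092,0.282,0.04,0,0.2,90.6],
    [-0.092,0.282,0.04,0,0.2,90.6],
    [-0.092,0.282,0.04,0,0.2,90.6],
    [-0.092,0.282,0.04,0,0.2,90.6],
    [-0.092,0.282,0.04,0,0.2,90.6],
    [-0.092,0.282,0.04,0,0.2,90.6],
    [-0.092,0.282,0.04,0,0.2,90.6],
    [-0.092,0.282,0.04,0,0.2,90.6],
    [-0.092,0.282,0.04,0,0.2,90.6],
    [-0.092,0.282,0.04,0,0.2,90.6],
    [-0.092,0.282,0.04,0,0.2,90.6]
  ]
}}

```text
clock: 6.92
tool_pos: [0.5749, 0.1185, 0.2574]
eef_rot: [0.736, 0.677, -0.001, -0.002]
contact_force: [-0.0, -0.5, -0.6]
width: 0.0853
```

```bash
cat > sled.py <<'E'
from h import *
import sys
im,d,K,k1,C,s=grab("wrist");print(s["tool_pos"].round(4),s["eef_rot"].round(4))
P=cloud(d,K,k1,C);hsv=cv2.cvtColor(im,cv2.COLOR_RGB2HSV).astype(int)
m=((hsv[...,0]<6)|(hsv[...,0]>174))&(hsv[...,1]>150)&(hsv[...,2]>60)&(P[...,2]>.126)&(P[...,2]<.14)
c,l,st,ce=cv2.connectedComponentsWithStats(m.astype(np.uint8));i=1+st[1:,4].argmax();m=l==i
uv=np.argwhere(m)[:,::-1];Q=onplane(uv,K,k1,C,.133)
print(st[i].tolist(),"depth z",np.median(P[m][:,2]).round(4),"rect",cv2.minAreaRect((Q[:,:2]*1000).astype(np.float32)),cv2.minAreaRect((P[m][:,:2]*1000).astype(np.float32)))
save(cv2.resize(im,(768,576)),"w_sled.png")
E
python3 sled.py
```

```text
[0.5749 0.1185 0.2574] [ 0.7364  0.6765 -0.0012 -0.0023]Traceback (most recent call last):
  File "sled.py", line 6, in <module>
    c,l,st,ce=cv2.connectedComponentsWithStats(m.astype(np.uint8));i=1+st[1:,4].argmax();m=l==i
                                                                       ~~~~~~~~~~~~~~~^^
ValueError: attempt to get argmax of an empty sequence
```

```bash
sed -i 's/&(P\[...,2\]>.126)&(P\[...,2\]<.14)/\&(P[...,2]>float(sys.argv[1]))\&(P[...,2]<.16)/; /^save/d; s/^P=cloud/save(cv2.resize(im,(768,576)),"w_sled.png")\nP=cloud/' sled.py; python3 sled.py .09
```

```text
[0.5751 0.1185 0.2578] [ 0.7366  0.6764 -0.001  -0.0021]Traceback (most recent call last):
  File "sled.py", line 7, in <module>
    c,l,st,ce=cv2.connectedComponentsWithStats(m.astype(np.uint8));i=1+st[1:,4].argmax();m=l==i
                                                                       ~~~~~~~~~~~~~~~^^
ValueError: attempt to get argmax of an empty sequence
```

View pics/w_sled.png

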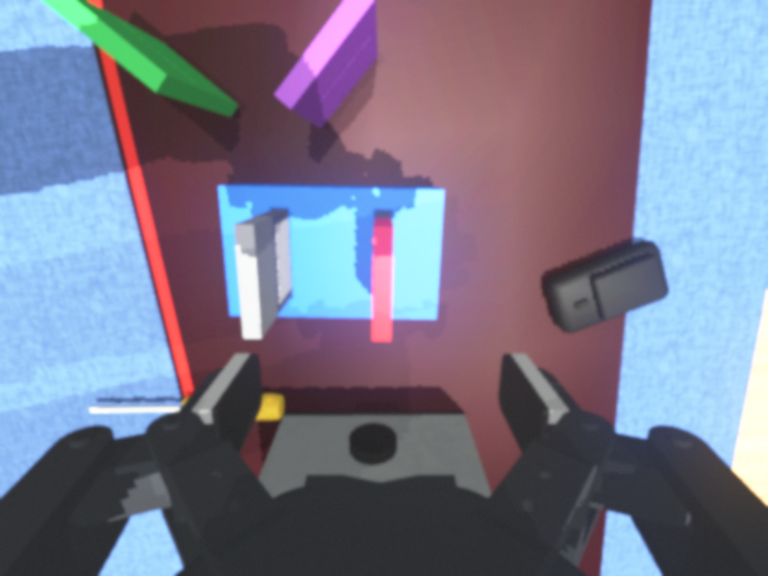

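The wrist view shows the rack with the grey sled's end (252,290) and the red one (381,290). The green (140,60) and purple (330,60) look-alikes stand outside the rack. The red end in the rack is the target, since it is the only red grip there. Its hue is pinkish from this angle, so I loosen the mask.

```bash
sed -i 's/>174/>165/;s/>150)/>110)/' sled.py; sed -i 's/"w_sled.png"/"w_sled2.png"/' sled.py; python3 sled.py .122
```

```text
[0.5753 0.1185 0.2581] [ 7.367e-01  6.762e-01 -7.000e-04 -1.900e-03]
[248, 208, 13, 20, 224] depth z 0.1336 rect ((572.7816772460938, 91.49102783203125), (19.72671127319336, 11.742058753967285), 84.8230972290039) ((572.7673950195312, 91.48197174072266), (20.081090927124023, 11.734400749206543), 84.9703140258789)
```

{"fn": "play_rows", "kwargs": {
  "motion": [
    [0,0,0.04,0,0,0],
    [0,0,0.08,0,0,0],
    [0,0,0.11,0,0,0],
    [0,0,0.13,0,0,0],
    [0,0,0.138,0,0,0],
    [0,0,0.138,0,0,0],
    [0,0,0.138,0,0,0]
  ]
}}

```text
clock: 7.95
tool_pos: [0.576, 0.1189, 0.1216]
eef_rot: [0.737, 0.676, 0.0, -0.001]
contact_force: [0.7, 1.4, -0.0]
width: 0.0854
```

```bash
python3 -c "
from h import *
print(read_state());plan(.5752,.1185,.12,-5)"
```

```text
{'clock': 7.95, 'joints': array([ 0.09263332,  0.31472286, -0.27595002,  0.98087072,  0.0021567 ,
        1.74916065]), 'joint_velocities': array([-0.00047201, -0.00394887,  0.00383899, -0.00115925,  0.00117313,
        0.00166327]), 'tau': array([-8.00947109e-04, -4.24657667e+01,  2.55851841e+01,  4.33263404e-02,
        5.79309039e-03, -1.28462336e-03]), 'tool_pos': array([0.57600454, 0.11886467, 0.1216098 ]), 'eef_rot': array([ 7.36758241e-01,  6.76155302e-01,  3.55042264e-04, -1.08461457e-03]), 'contact_force': array([ 0.73166826,  1.44060313, -0.03232341]), 'torque': array([-0.03096319, -0.02139586,  0.00344236]), 'width': 0.0854224807178434}
[-0.0004, -0.0008, 0.0016, -0.0641, -0.114, 0.0879]
```

{"fn": "play_rows", "kwargs": {
  "motion": [
    [0,-0.001,0.0015,0,-0.1,0],
    [0,-0.001,0.0015,0,-0.1,0],
    [0,-0.001,0.0015,0,-0.1,0],
    [0,-0.001,0.0015,0,-0.1,0],
    [0,-0.001,0.0015,0,-0.1,0],
    [0,-0.001,0.0015,0,-0.1,0],
    [0,-0.001,0.0015,0,-0.1,0],
    [0,-0.001,0.0015,0,-0.1,0],
    [0,-0.001,0.0015,0,-0.1,0],
    [0,-0.001,0.0015,0,-0.1,0]
  ],
  "fingers": 1
}}

```text
clock: 9.2
tool_pos: [0.5753, 0.119, 0.1203]
eef_rot: [0.737, 0.676, -0.0, -0.0]
contact_force: [1.3, -0.4, 1.5]
width: 0.0113
```

{"fn": "play_rows", "kwargs": {
  "motion": [
    [0,0,-0.01,0,0,0],
    [0,0,-0.03,0,0,0],
    [0,0,-0.06,0,0,0],
    [0,0,-0.1,0,0,0],
    [0,0,-0.14,0,0,0],
    [0,0,-0.18,0,0,0],
    [0,0,-0.19,0,0,0],
    [0,0,-0.19,0,0,0]
  ]
}}

```text
clock: 10.2
tool_pos: [0.575, 0.1189, 0.3099]
eef_rot: [0.737, 0.676, -0.0, -0.001]
contact_force: [-0.3, 1.1, -2.1]
width: 0.0114
```

Run:
```python
from h import *
plan(.5445,-.162,.31,-4.7)
im,d,K,k1,C,s=grab("scene");print(s["tool_pos"],s["width"],s["contact_force"]);save(cv2.resize(im[90:290,110:360],(750,600)),"lift.png")
```

```text
[-0.2825, -0.0063, -0.0001, -0.067, -0.0168, -0.2092]
[0.57498863 0.1188973  0.30994232] 0.011404459825493424 [-0.28341453  1.10048975 -2.09356066]
```

View pics/lift.png

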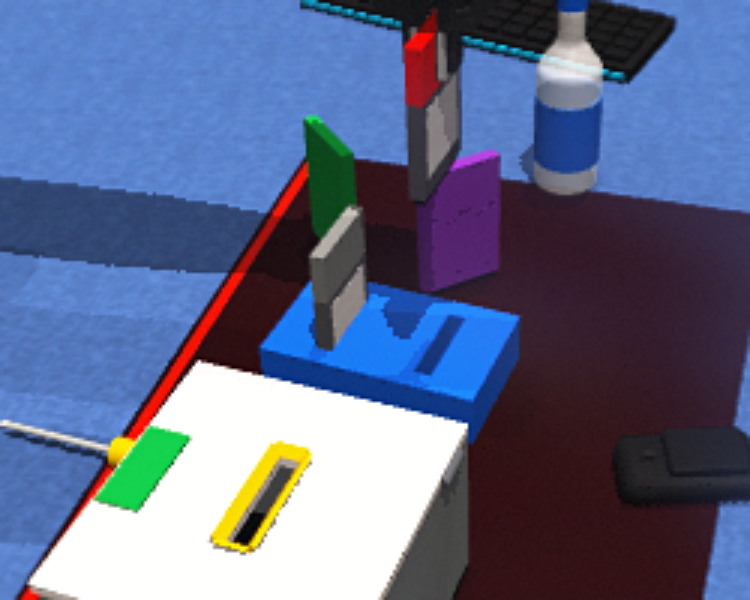

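The crop shows the red sled held clear of the rack (420,110). The grey sled is still in its pocket (340,280). The lid is shut with the slot clear (262,497).

```bash
cat > slot.py <<'E'
from h import *
for n in("scene","top"):
    im,d,K,k1,C,s=grab(n);P=cloud(d,K,k1,C);hsv=cv2.cvtColor(im,cv2.COLOR_RGB2HSV).astype(int)
    m=(abs(hsv[...,0]-24)<7)&(hsv[...,1]>90)&(P[...,2]>.10)&(P[...,2]<.18)&(P[...,1]<-.09)&(P[...,1]>-.24)&(P[...,0]>.5)&(P[...,0]<.6)
    uv=np.argwhere(m)[:,::-1];Q=onplane(uv,K,k1,C,.143)
    print(n,m.sum(),"rect",cv2.minAreaRect((Q[:,:2]*1000).astype(np.float32)),"hi-lip depth z",np.percentile(P[m][:,2],[10,50,90]).round(4))
    m2=(abs(hsv[...,0]-65)<15)&(hsv[...,1]>120)&(P[...,2]>.1)&(P[...,2]<.18)&(P[...,1]<-.09)
    Q=onplane(np.argwhere(m2)[:,::-1],K,k1,C,.14);print("  pad",m2.sum(),cv2.minAreaRect((Q[:,:2]*1000).astype(np.float32)))
    m3=(hsv[...,2]>190)&(hsv[...,1]<30)&(P[...,2]>.125)&(P[...,2]<.15)&(P[...,1]<-.04)&(P[...,0]>.43)&(P[...,0]<.66)
    Q=onplane(np.argwhere(m3)[:,::-1],K,k1,C,.138);print("  lid",cv2.minAreaRect((Q[:,:2]*1000).astype(np.float32)))
E
python3 slot.py
```

```text
scene 382 rect ((544.6470947265625, -161.544189453125), (92.50160217285156, 30.196714401245117), 85.57572937011719) hi-lip depth z [0.1381 0.1427 0.1454]
  pad 415 ((462.1388244628906, -155.002197265625), (70.17142486572266, 30.286191940307617), 85.02696228027344)
  lid ((542.1781005859375, -161.54769897460938), (211.4241943359375, 195.96109008789062), 85.68614959716797)
top 187 rect ((544.3856811523438, -161.23304748535156), (86.68518829345703, 28.13957977294922), 85.34632110595703) hi-lip depth z [0.1377 0.1414 0.1443]
  pad 0 ((0.0, 0.0), (0.0, 0.0), 0.0)
  lid ((542.5031127929688, -161.6587677001953), (208.24270629882812, 194.92376708984375), 85.63170623779297)
```

{"fn": "play_rows", "kwargs": {
  "motion": [
    [-0.05,-0.001,0,0,0,-0.2],
    [-0.1,-0.002,0,0,0,-0.2],
    [-0.15,-0.003,0,0,0,-0.2],
    [-0.2,-0.004,0,0,0,-0.2],
    [-0.25,-0.005,0,0,0,-0.2],
    [-0.275,-0.006,0,0,0,-0.2],
    [-0.2825,-0.0063,0,0,0,-0.2],
    [-0.2825,-0.0063,0,0,0,-0.2],
    [-0.2825,-0.0063,0,0,0,-0.2]
  ]
}}

```text
clock: 11.48
tool_pos: [0.5435, -0.1609, 0.3074]
eef_rot: [0.735, 0.678, -0.002, -0.002]
contact_force: [0.3, 0.8, -2.5]
width: 0.0113
```

```bash
cat > held.py <<'E'
from h import *
im,d,K,k1,C,s=grab("scene");P=cloud(d,K,k1,C);t=s["tool_pos"];print(t.round(4),s["eef_rot"].round(4),s["contact_force"].round(1))
zt=t[2]-.120+.008
a=np.radians(-4.5);ex=np.array([np.cos(a),np.sin(a),0]);ey=np.array([-np.sin(a),np.cos(a),0])
sl=np.array([.5445,-.1614,0]);q=P-sl;X=q@ex*1000;Y=q@ey*1000;Z=P[...,2]*1000
m=(d>0)&(abs(X)<25)&(abs(Y)<60)&(Z>max(zt*1000,150)-6)&(Z<zt*1000+78)
# normals by local differences
gx=np.roll(P,-1,1)-np.roll(P,1,1);gy=np.roll(P,-1,0)-np.roll(P,1,0);N=np.cross(gx,gy);N/=np.linalg.norm(N,axis=2,keepdims=True)+1e-12
fx=m&(abs(N@ex)>.9);fy=m&(abs(N@ey)>.9)
print("zmin",Z[m].min().round(1),"expected",zt*1000)
for nm,f in(("x+",fx),("y-",fy)):
    v=(X if nm=="x+" else Y)[f];zz=Z[f]
    if f.sum()<15: print(nm,f.sum());continue
    med=np.median(v);k=abs(v-med)<5
    A=np.c_[np.ones(k.sum()),Y[f][k] if nm=="x+" else X[f][k],zz[k]-zz.min()]
    c=np.linalg.lstsq(A,v[k],rcond=None)[0]
    print(nm,"n",k.sum(),"median",med.round(2),"at bottom,along,slope z",c.round(3),"-> centre off mm",(med-6 if nm=="x+" else med+37).round(2))
for zb in range(int(Z[m].min()),int(Z[m].max()),15):
    b=m&(Z>=zb)&(Z<zb+15);print(zb,"x",np.percentile(X[b],[3,97]).round(1),"y",np.percentile(Y[b],[3,97]).round(1),b.sum())
import sys
if len(sys.argv)>1: save(cv2.resize(im[60:285,90:390],(800,600)),sys.argv[1])
E
python3 held.py
```

```text
[ 0.5435 -0.1609  0.3074] [ 0.7351  0.6779 -0.0019 -0.0023] [ 0.3  0.8 -2.5]
zmin 193.8 expected 195.4264843660223
x+ n 640 median 4.93 at bottom,along,slope z [4.589 0.007 0.008] -> centre off mm -1.07
y- n 96 median -35.89 at bottom,along,slope z [-3.5998e+01 -7.8000e-02 -1.0000e-03] -> centre off mm 1.11
193 x [-6.   5.7] y [-36.3  33.4] 103
208 x [-5.6  5.8] y [-37.   34.5] 179
223 x [-5.8  6.1] y [-37.1  33.3] 194
238 x [-6.1  6.1] y [-37.   34.6] 190
253 x [-5.8  6.1] y [-37.3  35.3] 204
268 x [-4.7  6. ] y [-36.8  34.3] 75
```

```bash
python3 -c "
from h import *
plan(.5446,-.1614,.265,-4.5)"
```

```text
[-0.0004, 0.0013, 0.0426, -0.327, -0.006, -0.1206]
```

{"fn": "play_rows", "kwargs": {
  "motion": [
    [0,0.001,0.01,-0.3,0,-0.1],
    [-0.0004,0.0013,0.025,-0.3,0,-0.1],
    [-0.0004,0.0013,0.038,-0.3,0,-0.1],
    [-0.0004,0.0013,0.042,-0.3,0,-0.1],
    [-0.0004,0.0013,0.042,-0.3,0,-0.1],
    [-0.0004,0.0013,0.042,-0.3,0,-0.1]
  ]
}}

```text
clock: 12.28
tool_pos: [0.5449, -0.1616, 0.2661]
eef_rot: [0.734, 0.679, 0.0, 0.0]
contact_force: [0.4, 0.3, -1.9]
width: 0.0112
```

```bash
python3 held.py hover.png; python3 -c "
from h import *
plan(.5446,-.1614,.188,-4.5)"
```

```text
[ 0.5449 -0.1616  0.2661] [7.345e-01 6.786e-01 1.000e-04 3.000e-04] [ 0.4  0.3 -1.9]
zmin 152.5 expected 154.131343611924
x+ n 591 median 6.85 at bottom,along,slope z [6.779e+00 4.000e-03 1.000e-03] -> centre off mm 0.85
y- n 92 median -36.7 at bottom,along,slope z [-3.6594e+01 -3.7000e-02 -2.0000e-03] -> centre off mm 0.3
152 x [-2.9  7.5] y [-37.3  32.8] 96
167 x [-3.3  8. ] y [-38.   34.8] 162
182 x [-3.1  7.8] y [-37.5  34.2] 177
197 x [-3.7  7.9] y [-37.8  33.4] 179
212 x [-4.   7.9] y [-37.7  34.4] 188
227 x [-2.5  7.8] y [-37.6  32.3] 57
[0.0002, -0.0005, 0.0782, 0.0421, 0.0169, -0.0248]
```

View pics/hover.png

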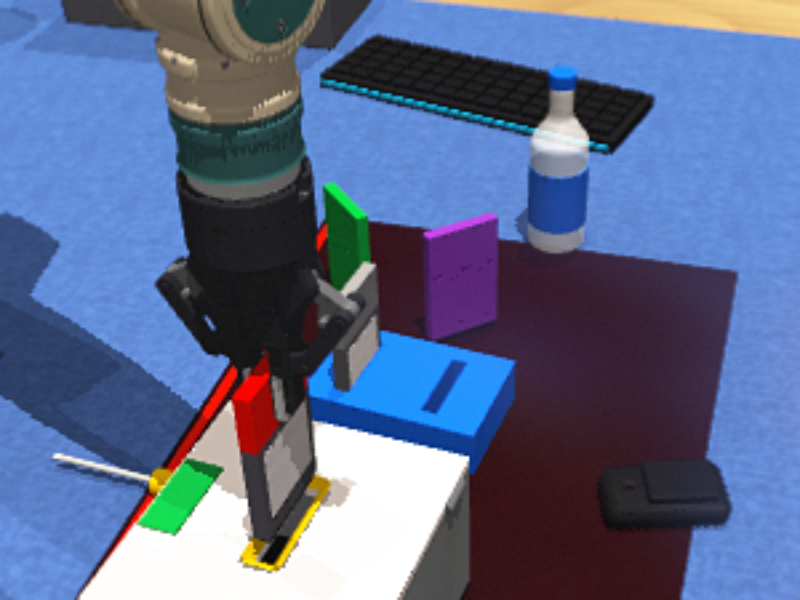

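The sled hangs upright just above the yellow slot (285,530), aligned with it and about 0.8 mm off in x.

{"fn": "play_rows", "kwargs": {
  "motion": [
    [0,-0.0008,0,0,0,0],
    [0,-0.0008,0.006,0,0,0],
    [0,-0.0008,0.011,0,0,0],
    [0,-0.0008,0.015,0,0,0],
    [0,-0.0008,0.019,0,0,0],
    [0,-0.0008,0.023,0,0,0],
    [0,-0.0008,0.027,0,0,0],
    [0,-0.0008,0.03,0,0,0]
  ]
}}

```text
clock: 13.32
tool_pos: [0.5441, -0.1616, 0.2359]
eef_rot: [0.734, 0.679, 0.0, 0.0]
contact_force: [-0.4, 0.1, -1.2]
width: 0.0114
```

{"fn": "play_rows", "kwargs": {
  "motion": [
    [0,0,0.005,0,0,0],
    [0,0,0.01,0,0,0],
    [0,0,0.016,0,0,0],
    [0,0,0.022,0,0,0],
    [0,0,0.028,0,0,0],
    [0,0,0.034,0,0,0],
    [0,0,0.04,0,0,0],
    [0,0,0.045,0,0,0],
    [0,0,0.048,0,0,0],
    [0,0,0.048,0,0,0],
    [0,0,0.048,0,0,0]
  ]
}}

```text
clock: 14.7
tool_pos: [0.5444, -0.1617, 0.1882]
eef_rot: [0.734, 0.679, 0.0, 0.001]
contact_force: [0.8, -0.5, -0.3]
width: 0.0113
```

```bash
python3 lid.py; python3 held.py in.png | head -4
```

```text
tilt 0.0 rms 0.0011 6296 z [ 0.44  -0.274  0.134] [ 0.647 -0.054  0.144]
[ 0.5444 -0.1617  0.1883] [7.345e-01 6.786e-01 2.000e-04 6.000e-04] [ 0.   0.1 -1.8]
zmin 144.0 expected 76.2672572854679
x+ n 55 median 6.37 at bottom,along,slope z [6.285 0.01  0.017] -> centre off mm 0.37
y- n 15 median -37.44 at bottom,along,slope z [-3.7565e+01 -1.8000e-02  5.5000e-02] -> centre off mm -0.44
```

View pics/in.png

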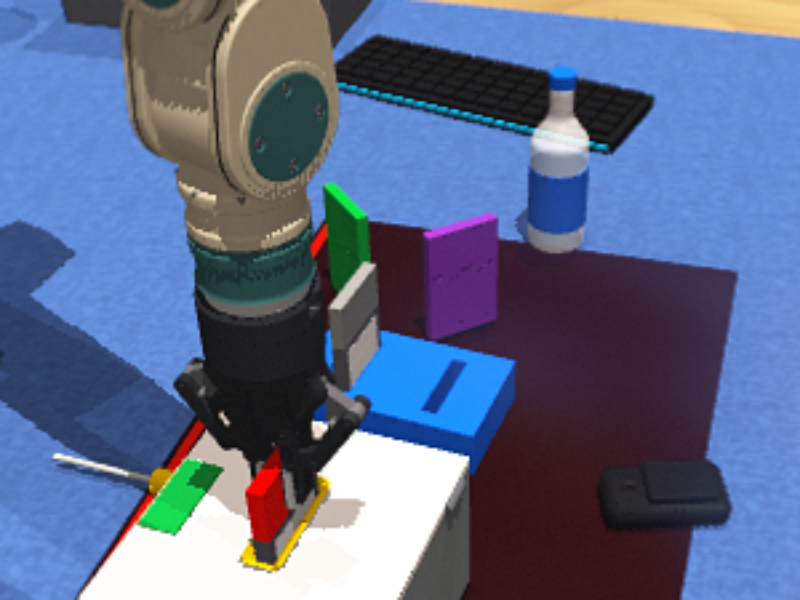

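The sled stands upright in the slot (285,520), still gripped, with the lid shut and the other things where they were.

```bash
python3 -c "
from h import *
print(hand_in())"
```

```text
the job is handed in; nothing more can be done
None
```

The job is done and handed in at about 15 s on the robot clock, with the lid shut and the red-gripped sled held half-way into the slot.

- **Lid:** I pressed it down with closed fingers until it met a firm stop at 20 N. Its measured tilt was 0.00 rad after I lifted off, and again after the insertion.
- **Sled:** I pulled the red-gripped sled from the rack by its red end and lowered it lower end first into the slot. Side force stayed at about 1 N or less.
- **Last checks:**
  - The tip is about 62 mm below the lid's top face. This depth comes from the arm's height, not a direct view.
  - The sled is upright, centred in the slot to about 0.5 mm, and still gripped (fingers 11.3 mm open).
  - In the last picture the grey-gripped sled, mouse, screwdriver, bottle and the green and purple look-alikes were where they started.

None of the final checks failed or disagreed. Earlier, one colour mask on the red grip found nothing, so I loosened it. The sled was also about 0.8 mm off in x above the slot, and I corrected that before lowering it.

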